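Thumb the wallet case up out of its sloped slot and lay it between egg cup and flashlight

ROBOT

A 6-joint arm with a two-finger parallel gripper is mounted at the origin on the work surface. World frame = base frame: x ahead of the robot, y to its left, z up, the work surface at z = 0. Lengths are in mm, angles in rad, forces in N, time in s.
With the tool pointing down it reaches from about 300 to 775 mm from the base axis. Payload 14.6 kg.
Tool frame: the origin (TCP) lies midway between the tips of the shut fingers; the grasp point (between the pads) lies 19 mm behind it; x points along the fingers, z is the direction in which the jaws open and shut, and the axes are right-handed (so a half turn about x gives the same grasp; the last joint's range is limited). The gripper opens to 94 mm and grips with 3 to 60 N. Pads are 16 mm wide; open, the fingers measure 119 mm over their backs; the gripper's body (75 mm by 177 mm) begins 78 mm behind the grasp point.
Start: joints at [-1.227, 0.3, 1.521, -0, 1.321, -0.067], TCP at [219.631, -504.234, 205.446] pointing down, gripper open.
Joint ranges: [-3.03, 3.03], [-0.79, 2.21], [0.23, 2.52], [-1.04, 4.18], [0, 3.07], [-2.55, 2.55]. Speed limits (rad/s): [2.22, 2.22, 2.57, 3.14, 3.14, 3.14].

INTERFACE

Orientations are given as [roll, pitch, yaw] about the fixed x, y, z axes, in that order (R = Rz(yaw) Ry(pitch) Rx(roll)).
In Python, from cell import * gives the robot as it stands.
- The arm moves only by the tool play_rows, never from a script. Its argument "motion" is one flat list of numbers, 7 for each row, row after row: the turn, a rotation vector about the tool's x, y, z in rad, then the shift along the tool's x, y, z in m, then the closure, from -1 (fully open) to 1 (shut), so that 0 is half open. In form: [rx, ry, rz, x, y, z, fingers, rx, ry, rz, x, y, z, fingers, ...]. A call has 1 to 20 rows; each row shifts and turns the pose as measured when the row begins, along the tool's axes as they then stand; what a row does not reach is not made up. A row lasts 1/10 s, in which the tool goes at most 50 mm and 8.59 degrees, less where a joint would pass 70% of its speed; a pose out of reach is approached as far as the arm can. A call with a gripper value outside its range is refused whole. The fingers move at their own pace and stop on an object; "newtons" is the grip in N (left out, the last holds). Time passes only in rows, so rows that do not move let the fingers close. It gives the time, the measured TCP pose, the force and the opening at its end, in the units of the state.
- read_state(): the state, without advancing time (a new reading comes with each control period).
- camera(name): name is "side" or "top" or "wrist"; returns (picture, depth): 384x512x3 uint8, blue, green, red; 384x512 float32, mm along the optical axis (not along the pixel's ray), 0 where there is no reading.
- camera_params(name): a dict with "fx", "fy", "cx", "cy" (pixels), "T" (4x4, takes a point from camera to world coordinates). Camera axes: x right, y down, z forward; pixel columns grow to the right and rows downward; lengths in mm; the calibration is good to about 2 mm. A picture is of the moment at which its call begins: read the wrist's pose just before it. camera_params takes no time and is no camera call; for the wrist camera it gives the pose at the moment of the call.
- sign_off(): hands the job in, once; it reports no verdict.
Trained networks look in the newest picture that a camera, given by its name, has taken for a name from the list of things; names that differ only in an ending like _2 or _b are one class to them, and where a whole thing is asked for, a point or a joint stands for the part that bears it (a point fixed in the world has none). Each returns a list of dicts, best first, with "conf" (0 to 1); they miss things now and then, are a little off and sometimes report something else, mostly with a low value. They report only what shows in the picture. A call takes as long as a camera call. They do not tell look-alikes from the thing itself.
- masks_of(camera, name): "region" (384x512 bool, what is visible of it).
- place_of(camera, name): "at" ([x, y, z] in mm, in the coordinates of the camera as it stood for that picture, good to about 4 mm: a listed point, or the origin of a listed thing).
The state is a dict: "clock": time; "joints": joint angles; "qd": joint speeds; "effort": joint torques, N m; "eef_pos": TCP position; "eef_rot": TCP orientation; "wrist_force": force on the tool from outside, world axes, zero at the start; "moment": the same for the moment, N m; "finger_gap": finger opening in mm.
Only numpy, scipy, OpenCV 4.12 (cv2) and the standard library are available. Lean on these libraries where they do the work, as an engineer would, in place of code of your own. Each camera call takes 0.05 s, during which the arm holds its last target.

TASK

Push the black wallet case up the slope by its low edge until about half of it sticks out of the top of its slotted wooden holder and leave it resting there, let go. Then take it by its sides, draw it out of the slot and lay it flat on the cork mat, midway between the egg cup and the flashlight with its long sides running along the line between them, and let go. Set it down without dropping it, and leave the other loose things on the flap where they are.

Things in the scene. Friction and masses are not known exactly. Their poses are not given: they have to be found in the camera images.
- case: Black hard-plastic wallet case, a flat slab 110 mm long (its x) x 64 mm wide (its y) x 12 mm thick (its z), about 0.12 kg, loose. Origin: centre of its underside, so its middle is 6 mm up its z. At the start it lies fully in the slot, its x pointing up the slope, its low end against the stops.
- slot: Sloped slot of the fixed wooden holder. Origin: on its floor, mid width, at the case side of the low-end stops. x points up the slope (30 degrees above level), y is level across, z square to the floor. Floor x = -8 to 112 mm; 68 mm between side walls (84 outside). A lip along each side (z = 15 to 19 mm, x = 0 to 112) covers the case's long edges, leaving 56 mm open between the lips.
- slot_low (a point): Middle of the thumb gap at the slot's low end, on the floor 4 mm below the slot's origin along the slope. Two stops (8 mm along the slope, 9 mm high) leave a 48 mm gap, open from above and below the slope, through which closed fingers can push the case's low edge up the slope with 1 to 4 N. The rubber floor holds the case by friction wherever it is left. Same axes as the slot.
- slot_top (a point): Middle of the slot's open top end, on the floor 112 mm up the slope from the slot's origin, 78 mm above the flap. The case leaves the slot only here, up the slope (the lips stop it being lifted out). The space beyond this end is free at that height. Same axes as the slot.
- mat: Thin cork mat fixed on the flap, 300 mm long (its x) x 110 mm wide (its y) x 3 mm thick. Origin: centre of its underside. The egg cup stands near one end of it and the flashlight near the other, about 118 mm from its middle; which is where varies.
- cup: White ceramic egg cup, empty, standing upright on the mat, 65 mm tall, 50 mm across the rim, loose. Origin: centre of its foot.
- torch: Small aluminium flashlight standing on its wide head on the mat, 94 mm tall, 38 mm across the head, loose. Origin: centre of its underside.
- keyring: Stainless keyring with two keys lying flat between holder and mat, 80 mm long (x), 35 mm wide, 4 mm high, loose. Bystander. Origin: on the flap, near the middle of its length.
- bottle: Green glass bottle, 56 mm across, 150 mm tall, loose, right side. Bystander. Origin: centre of its underside.
- mug: Blue ceramic mug, 84 mm across, 92 mm tall, loose, right side. Bystander. Origin: centre of its underside.
- parcel: Cardboard parcel 160 x 220 x 90 mm high, loose, left side. Bystander. Origin: centre of its underside.
Things that resemble listed ones, but are neither listed nor needed, are in the scene too. Of the things like the case, leave any that is turquoise; of the rest the larger one is meant.

How it is judged:
By the outcome, as a careful person would: the job done as asked, in the order asked, and still so for the second after the job is handed in, with the robot touching nothing.
It also fails if it takes over 64 s, if anything falls off the work surface, if the arm or the gripper's body presses on something with over 40 N, if the wrist force passes 120 N, or if a joint passes its speed limit or range.

## Working session

There is one attempt and no reset: what is moved stays moved. The work goes in short steps, Python scripts to look and compute and a tool call to move; the robot and the scene stay as the last step left them, time stands still between calls to the robot, and variables do not carry over. Pictures are saved under pics/ and viewed, and the job is handed in when it is done.

Besides the shell and the picture viewer there is one more tool, called in YAML: its name, and indented under it one key for each argument. play_rows: Moves the arm, as the interface text tells. Its arguments: {"type":"object","properties":{"motion":{"type":"array","items":{"type":"number"}},"newtons":{"type":"number"}},"required":["motion"]}

```bash
ls; mkdir -p pics; python3 - <<'E'
from cell import *
import cv2
print(read_state())
for n in ["side","top","wrist"]:
    p,d=camera(n); cv2.imwrite(f"pics/{n}0.png",p); 
    c=camera_params(n); print(n,c)
E
```

```text
pics
{'clock': 0.0, 'joints': array([-1.22659483e+00,  3.00466387e-01,  1.52160752e+00, -1.24111309e-05,
        1.32067139e+00, -6.65798316e-02]), 'qd': array([ 8.58329258e-05, -1.19893492e-03, -5.84421157e-05,  6.84236809e-04,
       -8.53203502e-04,  8.32505465e-04]), 'effort': array([ 2.42406713e-03, -5.31804657e+01, -3.52726829e+01,  7.08469399e-02,
        2.44584493e-02, -1.20917139e-04]), 'eef_pos': array([ 219.54347042, -503.99142749,  204.87772465]), 'eef_rot': array([3.08544185, 1.56964362, 1.92542993]), 'wrist_force': array([ 0.14153581,  0.4717151 , -0.44757345]), 'moment': array([-0.02083062,  0.01664164, -0.01060728]), 'finger_gap': 94.03784296779341}
side {'fx': 422.2292763798555, 'fy': 422.2292763798555, 'cx': 262.46933548837484, 'cy': 191.345575852433, 'T': array([[ 9.90719023e-01, -6.01551865e-02,  1.21889993e-01,
         3.22949423e+02],
       [-1.34705299e-01, -5.54414594e-01,  8.21266668e-01,
        -1.23856884e+03],
       [ 1.81741414e-02, -8.30063739e-01, -5.57372307e-01,
         9.19228169e+02],
       [ 0.00000000e+00,  0.00000000e+00,  0.00000000e+00,

[... 237 characters left out ...]
9549761e-01,  2.30194018e-02, -1.92453455e-02,
         3.90453400e+01],
       [ 1.72659124e-02, -8.32969528e-02, -9.96375183e-01,
         1.38441991e+03],
       [ 0.00000000e+00,  0.00000000e+00,  0.00000000e+00,
         1.00000000e+00]])}
wrist {'fx': 330.06067050481545, 'fy': 330.06067050481545, 'cx': 260.83341710830354, 'cy': 193.018431941315, 'T': array([[ 3.98753777e-01, -8.82969065e-01, -2.47711637e-01,
         2.92047086e+02],
       [-9.17057625e-01, -3.84183938e-01, -1.06808302e-01,
        -4.74040451e+02],
       [-8.58405471e-04,  2.69756059e-01, -9.62928311e-01,
         3.83727472e+02],
       [ 0.00000000e+00,  0.00000000e+00,  0.00000000e+00,
         1.00000000e+00]])}
```

View pics/top0.png

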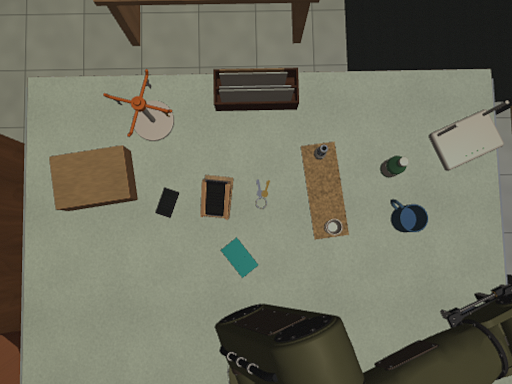

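View pics/side0.png

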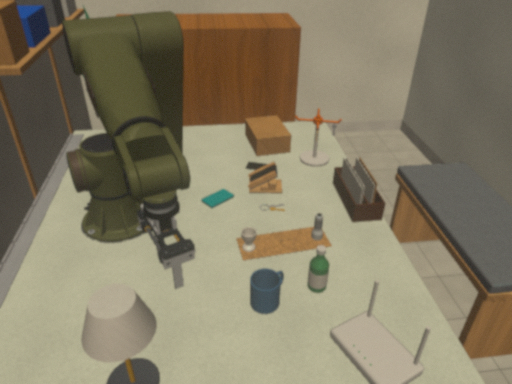

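View pics/wrist0.png

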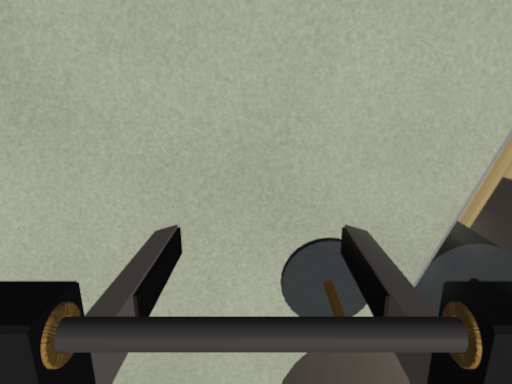

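The top view shows three things like the case:
- a black slab in the holder at about (217,197)
- a smaller black slab at (167,202)
- a turquoise slab at (239,257)

The one in the holder fits the description. Next I'll measure and check it in a crop.

```bash
cat > h.py <<'E'
from cell import *
import cv2, numpy as np
from scipy.spatial.transform import Rotation as Ro
def cloud(d,c):
    v,u=np.mgrid[:d.shape[0],:d.shape[1]]
    P=np.stack([(u-c['cx'])/c['fx']*d,(v-c['cy'])/c['fy']*d,d],-1)
    return P@c['T'][:3,:3].T+c['T'][:3,3]
def w(c,p): return c['T'][:3,:3]@np.array(p)+c['T'][:3,3]
def proj(c,P):
    q=c['T'][:3,:3].T@(np.array(P)-c['T'][:3,3]); return np.array([c['fx']*q[0]/q[2]+c['cx'],c['fy']*q[1]/q[2]+c['cy']])
E
python3 - <<'E'
from h import *
np.set_printoptions(precision=1,suppress=True)
p,d=camera("top"); c=camera_params("top"); np.save("top_d.npy",d); cv2.imwrite("pics/top1.png",p)
W=cloud(d,c); np.save("top_w.npy",W)
for n in ["case","slot","slot_low","slot_top","mat","cup","torch","keyring"]:
    print(n,[(round(r['conf'],2),w(c,r['at']),proj(c,w(c,r['at']))) for r in place_of("top",n)])
cv2.imwrite("pics/crop.png",cv2.resize(p[130:290,140:360],None,fx=3.6,fy=3.6,interpolation=cv2.INTER_CUBIC))
print(np.isfinite(d).all(),(d==0).sum())
print("flap z",[W[v,u] for v,u in [(230,180),(150,260),(250,300),(120,60)]])
for v in range(172,224,4): print(v,[f"{W[v,u,2]:.0f}" for u in range(194,242,3)])
E
```

```text
case [(0.97, array([522.2, 307.7,  -2.4]), array([167. , 203.4])), (0.8, array([533.6, 152.8,  46.6]), array([214.9, 197.4])), (0.58, array([352.5,  89. ,  -0.1]), array([237.6, 256. ]))]
slot [(0.8, array([484.5, 157. ,  23.4]), array([214.5, 213.9]))]
slot_low [(0.8, array([483.1, 157.3,  18.6]), array([214.5, 214.4]))]
slot_top [(0.56, array([582. , 143.9,  79.9]), array([216.7, 180.2]))]
mat [(0.65, array([ 555.4, -187.9,    1.9]), array([323.8, 189.2]))]
cup [(0.8, array([ 437.7, -200.3,    4. ]), array([329.3, 226.3])), (0.57, array([595.9, 518.1,   4.4]), array([ 99.1, 181.4]))]
torch [(0.61, array([533.2, 156. ,  48. ]), array([213.8, 197.5])), (0.59, array([ 667.8, -175. ,    5.4]), array([318.7, 154. ]))]
keyring [(0.26, array([ 615.8, -393.5,    3.2]), array([387.6, 168.8]))]
True 755
flap z [array([437.7, 267.6,  -1. ]), array([686.2,  11. ,  -2.7]), array([ 366.1, -106.7,   -2.7]), array([795.1, 643.3,   2.3])]
172 ['-3', '-4', '1', '-1', '-1', '5', '-9', '4', '-0', '-0', '3', '-1', '-1', '5', '-3', '-8']
176 ['2', '-2', '-2', '3', '10', '6', '13', '8', '10', '16', '10',
[... 376 characters left out ...]
, '75', '82', '26', '3', '3', '-2']
196 ['4', '2', '1', '69', '72', '65', '64', '66', '66', '73', '72', '80', '8', '0', '0', '1']
200 ['1', '0', '4', '64', '55', '56', '56', '57', '58', '58', '74', '63', '12', '-3', '2', '3']
204 ['7', '1', '1', '62', '52', '54', '60', '49', '51', '56', '67', '62', '12', '-1', '-4', '1']
208 ['3', '-0', '51', '53', '42', '43', '52', '40', '48', '45', '52', '64', '2', '3', '-2', '-2']
212 ['3', '1', '43', '49', '35', '39', '37', '40', '41', '44', '47', '52', '3', '5', '-0', '3']
216 ['-0', '-1', '31', '-2', '1', '10', '7', '12', '8', '20', '41', '43', '4', '1', '2', '3']
220 ['-1', '1', '-1', '2', '2', '-2', '9', '-0', '2', '6', '4', '-2', '9', '3', '8', '1']
```

View pics/crop.png

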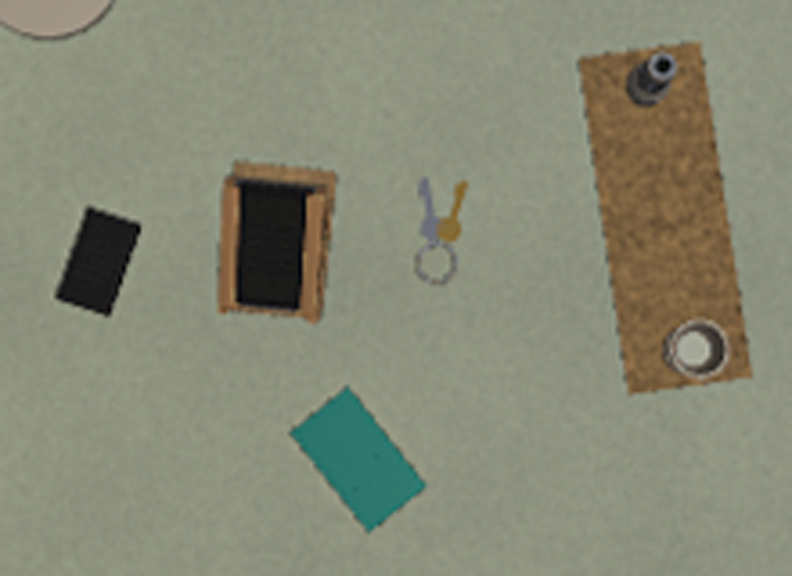

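The crop shows the black slab in the holder between its lips at crop (270,245). The small black one is at (98,260) and the turquoise one at (358,458). The case I want is the one in the holder. Next I'll work out the slot frame and tool axes.

```bash
cat >> h.py <<'E'
def Rs(s): return Ro.from_euler('xyz',s['eef_rot']).as_matrix()
def slotR(yaw,pitch=np.pi/6): # cols x up slope, y level, z normal
    x=np.array([np.cos(pitch)*np.cos(yaw),np.cos(pitch)*np.sin(yaw),np.sin(pitch)]); y=np.array([-np.sin(yaw),np.cos(yaw),0]); return np.stack([x,y,np.cross(x,y)],1)
def plan(p,R,verb=True):
    s=read_state(); R0=Rs(s); p0=s['eef_pos']
    rv=Ro.from_matrix(R0.T@R).as_rotvec(); d=np.array(p)-p0
    print("turn",rv.round(4),"norm",np.linalg.norm(rv).round(3),"shift_before(tool m)",(R0.T@d/1000).round(4),"shift_after",(R.T@d/1000).round(4),"dist",np.linalg.norm(d).round(1))
def plan2(p,R,n):
    "n rows: constant turn; straight line"
    s=read_state(); R0=Rs(s); p0=s['eef_pos']
    rv=Ro.from_matrix(R0.T@R).as_rotvec()/n; d=(np.array(p)-p0)/n/1000
    for i in range(n):
        Ri=R0@Ro.from_rotvec(rv*i).as_matrix(); print(list(rv.round(3)),list((Ri.T@d).round(4)))
E
python3 - <<'E'
from h import *
np.set_printoptions(precision=3,suppress=True)
s=read_state(); R=Rs(s); print(R, s['clock'])
c=camera_params("wrist"); print("cam in tool",R.T@(c['T'][:3,3]-s['eef_pos']),"\n",R.T@c['T'][:3,:3])
# holder detail from top cloud: pixel masks
W=np.load("top_w.npy")
m=(W[...,2]>18)&(W[...,0]>440)&(W[...,0]<640)&(W[...,1]>90)&(W[...,1]<215)
P=W[m]; print(len(P),P.min(0),P.max(0))
r=cv2.minAreaRect(P[:,:2].astype(np.float32)); print(r)
# plane fit on case/black
p=cv2.imread("pics/top1.png"); g=p.max(2)
mb=m&(g<50); mb=cv2.erode(mb.astype(np.uint8),np.ones((3,3)))>0
Q=W[mb]; A=np.c_[Q[:,:2],np.ones(len(Q))]; k=np.linalg.lstsq(A,Q[:,2],rcond=None)[0]; print(len(Q),k,np.degrees(np.arctan(np.hypot(*k[:2]))),np.degrees(np.arctan2(k[1],k[0])),Q.mean(0))
E
```

```text
[[ 0.     0.917  0.399]
 [ 0.     0.399 -0.917]
 [-1.     0.     0.   ]] 0.6
cam in tool [-178.692   78.436    1.258] 
 [[ 0.    -0.27   0.963]
 [-0.001 -0.963 -0.27 ]
 [ 1.    -0.001 -0.   ]]
1066 [467.439 104.28   18.043] [589.689 200.747  98.448]
((528.991943359375, 152.45391845703125), (84.6528091430664, 113.61598205566406), 82.85322570800781)
475 [   0.567   -0.079 -225.972] 29.797237151963436 -7.970023679754989 [531.869 150.874  63.677]
```

```bash
python3 - <<'E'
from h import *
sy=np.array([np.cos(np.radians(82.5)),np.sin(np.radians(82.5)),0]); x=np.array([0,0,-1.]); R=np.stack([x,np.cross(sy,x),sy],1)
plan((440,150,260),R); plan2((440,150,260),R,20)
E
```

```text
turn [-2.5999  0.     -0.    ] norm 2.6 shift_before(tool m) [-0.0546  0.4633 -0.5118] shift_after [-0.0546 -0.1331  0.6774] dist 692.5
[np.float64(-0.13), np.float64(0.0), np.float64(-0.0)] [np.float64(-0.0027), np.float64(0.0232), np.float64(-0.0256)]
[np.float64(-0.13), np.float64(0.0), np.float64(-0.0)] [np.float64(-0.0027), np.float64(0.0263), np.float64(-0.0224)]
[np.float64(-0.13), np.float64(0.0), np.float64(-0.0)] [np.float64(-0.0027), np.float64(0.029), np.float64(-0.0188)]
[np.float64(-0.13), np.float64(0.0), np.float64(-0.0)] [np.float64(-0.0027), np.float64(0.0312), np.float64(-0.0149)]
[np.float64(-0.13), np.float64(0.0), np.float64(-0.0)] [np.float64(-0.0027), np.float64(0.0328), np.float64(-0.0107)]
[np.float64(-0.13), np.float64(0.0), np.float64(-0.0)] [np.float64(-0.0027), np.float64(0.0339), np.float64(-0.0064)]
[np.float64(-0.13), np.float64(0.0), np.float64(-0.0)] [np.float64(-0.0027), np.float64(0.0345), np.float64(-0.0019)]
[np.float64(-0.13), np.float64(0.0), np.float64(-0.0)] [np.float64(-0.0027), np.float64(0.0344), np.float64(0.0026)]
[np.float64(-0.13), np
[... 679 characters left out ...]
np.float64(-0.13), np.float64(0.0), np.float64(-0.0)] [np.float64(-0.0027), np.float64(0.0191), np.float64(0.0288)]
[np.float64(-0.13), np.float64(0.0), np.float64(-0.0)] [np.float64(-0.0027), np.float64(0.0152), np.float64(0.031)]
[np.float64(-0.13), np.float64(0.0), np.float64(-0.0)] [np.float64(-0.0027), np.float64(0.0111), np.float64(0.0327)]
[np.float64(-0.13), np.float64(0.0), np.float64(-0.0)] [np.float64(-0.0027), np.float64(0.0067), np.float64(0.0339)]
[np.float64(-0.13), np.float64(0.0), np.float64(-0.0)] [np.float64(-0.0027), np.float64(0.0023), np.float64(0.0344)]
[np.float64(-0.13), np.float64(0.0), np.float64(-0.0)] [np.float64(-0.0027), np.float64(-0.0022), np.float64(0.0344)]
```

play_rows:
  motion: [-0.13, 0, 0, -0.012, 0.023, -0.026, 1, -0.13, 0, 0, -0.012, 0.026, -0.022, 1, -0.13, 0, 0, -0.012, 0.029, -0.019, 1, -0.13, 0, 0, -0.012, 0.031, -0.015, 1, -0.13, 0, 0, -0.012, 0.033, -0.011, 1, -0.13, 0, 0, 0, 0.034, -0.006, 1, -0.13, 0, 0, 0, 0.034, -0.002, 1, -0.13, 0, 0, 0, 0.034, 0.003, 1, -0.13, 0, 0, 0, 0.034, 0.007, 1, -0.13, 0, 0, 0, 0.033, 0.011, 1, -0.13, 0, 0, 0, 0.031, 0.015, 1, -0.13, 0, 0, 0, 0.029, 0.019, 1, -0.13, 0, 0, 0, 0.026, 0.023, 1, -0.13, 0, 0, 0, 0.023, 0.026, 1, -0.13, 0, 0, 0, 0.019, 0.029, 1, -0.13, 0, 0, 0, 0.015, 0.031, 1, -0.13, 0, 0, 0, 0.011, 0.033, 1, -0.13, 0, 0, 0, 0.007, 0.034, 1, -0.13, 0, 0, 0, 0.002, 0.034, 1, -0.13, 0, 0, 0, -0.002, 0.034, 1]
  newtons: 20

```text
clock: 2.6
eef_pos: [411.4, 184.2, 270.2]
eef_rot: [-1.614, 1.562, -0.074]
wrist_force: [0.7, 0.1, -0.4]
finger_gap: 0.4
```

```bash
python3 - <<'E'
from h import *
np.set_printoptions(precision=3,suppress=True)
s=read_state(); print(s['clock'],s['joints'],s['eef_pos'],s['finger_gap'])
S=slotR(np.radians(-7.5)); o=np.array([484.5,157,22])
R=np.stack([-S[:,2],-S[:,0],S[:,1]],1)
p=o+S@np.array([40,0,130]); print(p)
plan(p,R); plan2(p,R,10)
E
```

```text
2.6 [ 0.342  0.024  1.691 -0.004  1.419 -1.198] [411.418 184.151 270.189] 0.44942906934247906
[454.401 160.963 154.583]
turn [ 0.098  0.026 -0.514] norm 0.524 shift_before(tool m) [ 0.116 -0.043 -0.022] shift_after [ 0.123  0.018 -0.017] dist 125.5
[np.float64(0.01), np.float64(0.003), np.float64(-0.051)] [np.float64(0.0116), np.float64(-0.0043), np.float64(-0.0022)]
[np.float64(0.01), np.float64(0.003), np.float64(-0.051)] [np.float64(0.0118), np.float64(-0.0037), np.float64(-0.0021)]
[np.float64(0.01), np.float64(0.003), np.float64(-0.051)] [np.float64(0.012), np.float64(-0.0031), np.float64(-0.002)]
[np.float64(0.01), np.float64(0.003), np.float64(-0.051)] [np.float64(0.0121), np.float64(-0.0025), np.float64(-0.002)]
[np.float64(0.01), np.float64(0.003), np.float64(-0.051)] [np.float64(0.0123), np.float64(-0.0019), np.float64(-0.0019)]
[np.float64(0.01), np.float64(0.003), np.float64(-0.051)] [np.float64(0.0123), np.float64(-0.0013), np.float64(-0.0019)]
[np.float64(0.01), np.float64(0.003), np.float64(-0.051)] [np.float64(0.0124), np.float64(-0.0006), np.float64(-0.0018)]
[np.float64(0.01), np.float64(0.003), np.float64(-0.051)] [np.float64(0.0124), np.float64(-0.0), np.float64(-0.0018)]
[np.float64(0.01), np.float64(0.003), np.float64(-0.051)] [np.float64(0.0124), np.float64(0.0006), np.float64(-0.0018)]
[np.float64(0.01), np.float64(0.003), np.float64(-0.051)] [np.float64(0.0124), np.float64(0.0012), np.float64(-0.0018)]
```

play_rows:
  motion: [0.01, 0.003, -0.051, 0.012, -0.004, -0.002, 1, 0.01, 0.003, -0.051, 0.012, -0.004, -0.002, 1, 0.01, 0.003, -0.051, 0.012, -0.003, -0.002, 1, 0.01, 0.003, -0.051, 0.012, -0.003, -0.002, 1, 0.01, 0.003, -0.051, 0.012, -0.002, -0.002, 1, 0.01, 0.003, -0.051, 0.012, -0.001, -0.002, 1, 0.01, 0.003, -0.051, 0.012, -0.001, -0.002, 1, 0.01, 0.003, -0.051, 0.012, 0, -0.002, 1, 0.01, 0.003, -0.051, 0.012, 0, -0.002, 1, 0.01, 0.003, -0.051, 0.012, 0.001, -0.002, 1, 0, 0, 0, 0, 0, 0, 1]

```text
clock: 3.7
eef_pos: [457.4, 164.7, 153.6]
eef_rot: [-1.568, 1.03, -0.121]
wrist_force: [-0.1, 0.3, 0.4]
finger_gap: 0.4
```

```bash
python3 - <<'E'
from h import *
np.set_printoptions(precision=2,suppress=True)
s=read_state(); print(s['clock'],s['joints'],s['eef_pos'],s['finger_gap'])
c=camera_params("wrist"); p,d=camera("wrist"); cv2.imwrite("pics/w1.png",p); np.save("w1_d.npy",d); np.save("w1_T.npy",c['T'])
for n in ["case","slot","slot_low","slot_top"]:
    print(n,[(round(r['conf'],2),w(c,r['at']),proj(c,w(c,r['at']))) for r in place_of("wrist",n)])
S=slotR(np.radians(-7.5)); R=np.stack([-S[:,2],-S[:,0],S[:,1]],1); plan(s['eef_pos'],R)
E
```

```text
3.7 [ 0.42 -0.    2.1  -0.47  0.62 -0.7 ] [457.35 164.74 153.62] 0.39039435009045553
case [(0.86, array([523.62, 301.01,  -0.25]), array([403.37, 142.41])), (0.61, array([534.87, 146.03,  47.8 ]), array([252.88, 197.81]))]
slot [(0.88, array([482.41, 154.03,  24.25]), array([253.82, 139.52]))]
slot_low [(0.61, array([480.89, 153.22,  19.39]), array([252.78, 135.03]))]
slot_top []
turn [0.   0.01 0.02] norm 0.021 shift_before(tool m) [ 0.  0. -0.] shift_after [ 0.  0. -0.] dist 2.9
```

View pics/w1.png

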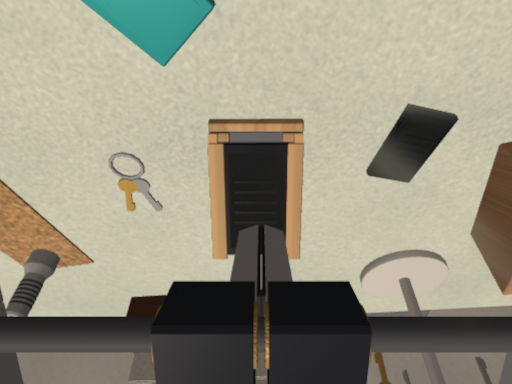

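```bash
python3 - <<'E'
from h import *
np.set_printoptions(precision=1,suppress=True)
c=camera_params("wrist"); d=np.load("w1_d.npy"); p=cv2.imread("pics/w1.png"); W=cloud(d,c)
hsv=cv2.cvtColor(p,cv2.COLOR_BGR2HSV)
wood=(hsv[...,0]>8)&(hsv[...,0]<20)&(hsv[...,1]>110)&(hsv[...,2]>90)
v,u=np.nonzero(wood); 
S=slotR(np.radians(-7.5)); o=np.array([483,155,22])
L=(W-o)@S
for r in range(115,262,6):
    cols=np.nonzero(wood[r,195:320])[0]+195
    if len(cols)==0: continue
    br=np.nonzero(np.diff(cols)>2)[0]
    seg=np.split(cols,br+1)
    print(r,[(int(q[0]),int(q[-1]),L[r,q[0]+1:q[-1]].mean(0) if len(q)>3 else None) for q in seg])
print([ (r,L[r,245:270].mean(0)) for r in range(120,230,6)])
cv2.imwrite("pics/w1c.png",cv2.resize(p[105:275,180:330],None,fx=3.5,fy=3.5,interpolation=cv2.INTER_CUBIC))
E
```

```text
121 [(216, 302, array([-12.7,   4. ,  -2.1]))]
127 [(209, 302, array([-6.8,  1.4, -7. ]))]
133 [(210, 228, array([ -2.8, -31.1,   7.6])), (283, 302, array([-3.1, 34.6,  8.2]))]
139 [(209, 228, array([  2. , -31.3,  11.2])), (283, 302, array([ 1.8, 34.4, 11.7]))]
145 [(208, 223, array([  3.1, -30.7,  39.3])), (288, 302, array([ 6. , 36. , 19.1]))]
151 [(209, 223, array([ 11.4, -32.9,  19.1])), (287, 302, array([11.2, 35.7, 19.2]))]
157 [(209, 223, array([ 16.7, -33.1,  19. ])), (287, 302, array([16.5, 35.9, 19.4]))]
163 [(209, 223, array([ 22.1, -33.3,  18.9])), (287, 302, array([21.9, 36.1, 19.2]))]
169 [(210, 224, array([ 27.5, -32.6,  19.2])), (287, 301, array([27.3, 35.8, 19.1]))]
175 [(210, 224, array([ 33. , -32.8,  19. ])), (287, 301, array([32.8, 36. , 19.2]))]
181 [(210, 224, array([ 32.8, -30.1,  40.8])), (287, 301, array([38.3, 36.1, 19.3]))]
187 [(211, 224, array([ 44.3, -32.8,  18.5])), (287, 301, array([43.9, 36.3, 19.3]))]
193 [(211, 224, array([ 49.9, -33. ,  18.7])), (286, 300, array([49.6, 35.6, 19.2]))]
199 [(211, 225, array([ 55.4, -32.6,  19.3])), (286, 300, array
[... 755 characters left out ...]
1])), (288, 299, array([109.6,  38. ,  19.7]))]
[(120, array([-12.9,   2.8, -11.1])), (126, array([-7.8,  2.8, -6.6])), (132, array([-2.9,  2.8, -0.4])), (138, array([ 0.9,  2.9, 12.2])), (144, array([ 6.4,  2.9, 10.7])), (150, array([11.6,  2.9, 12. ])), (156, array([14.8,  3.1, 24. ])), (162, array([22.4,  2.9, 12.6])), (168, array([27.9,  2.9, 12.7])), (174, array([33.5,  2.9, 12.7])), (180, array([39.2,  2.9, 12.4])), (186, array([45. ,  2.9, 12.4])), (192, array([50.6,  2.9, 13. ])), (198, array([56.6,  2.9, 12.4])), (204, array([62.5,  2.9, 12.5])), (210, array([68.4,  2.9, 12.6])), (216, array([74.5,  2.9, 12.5])), (222, array([80.5,  2.9, 12.8])), (228, array([ 40.3,   3. , 122.5]))]
```

View pics/w1c.png

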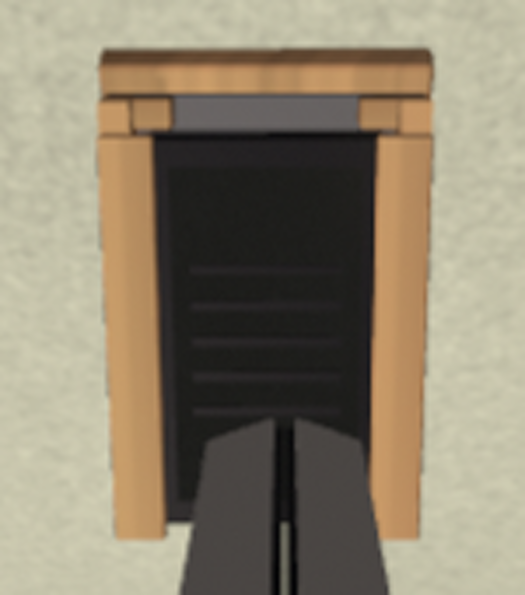

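```bash
cat >> h.py <<'E'
O=np.array([486.8,156.1,24.0]); S=slotR(np.radians(-7.1)); RT=np.stack([-S[:,2],-S[:,0],S[:,1]],1)
def sl(x,y,z): return O+S@np.array([x,y,z],float)
def st():
    s=read_state(); np.set_printoptions(precision=2,suppress=True)
    print("t",s['clock'],"j",s['joints'],"slot tcp",S.T@(s['eef_pos']-O),"F slot",S.T@s['wrist_force'],"gap",s['finger_gap'], "Rerr",Ro.from_matrix(Rs(s).T@RT).as_rotvec())
    return s
E
python3 - <<'E'
from h import *
st(); plan(sl(-14,0,40),RT)
E
```

```text
t 3.95 j [ 0.42 -0.    2.09 -0.47  0.63 -0.71] slot tcp [ 41.01   5.66 128.88] F slot [ 0.11  0.13 -0.25] gap 0.26268666051017764 Rerr [-0.    0.    0.02]
turn [-0.    0.    0.02] norm 0.019 shift_before(tool m) [ 0.09  0.06 -0.01] shift_after [ 0.09  0.06 -0.01] dist 104.7
```

play_rows:
  motion: [0, 0, 0.01, 0.012, 0.011, -0.001, 1, 0, 0, 0.01, 0.014, 0.011, -0.001, 1, 0, 0, 0, 0.014, 0.011, -0.001, 1, 0, 0, 0, 0.014, 0.011, -0.001, 1, 0, 0, 0, 0.014, 0.011, -0.001, 1, 0, 0, 0, 0.014, 0, -0.001, 1, 0, 0, 0, 0, 0, 0, 1]

```text
clock: 4.65
eef_pos: [450.2, 160.3, 51.0]
eef_rot: [-1.56, 1.054, -0.114]
wrist_force: [0.3, -0.1, -0.0]
finger_gap: 0.5
```

```bash
python3 - <<'E'
from h import *
st(); plan(sl(-14,0,4),RT)
p,d=camera("wrist"); cv2.imwrite("pics/w2.png",p)
E
```

```text
t 4.65 j [ 0.4   0.19  2.19 -0.7   0.39 -0.44] slot tcp [-18.37  -0.31  41.84] F slot [ 0.29 -0.11 -0.22] gap 0.5394331424970142 Rerr [-0.    0.   -0.01]
turn [-0.    0.   -0.01] norm 0.008 shift_before(tool m) [ 0.04 -0.    0.  ] shift_after [ 0.04 -0.    0.  ] dist 38.1
```

View pics/w2.png

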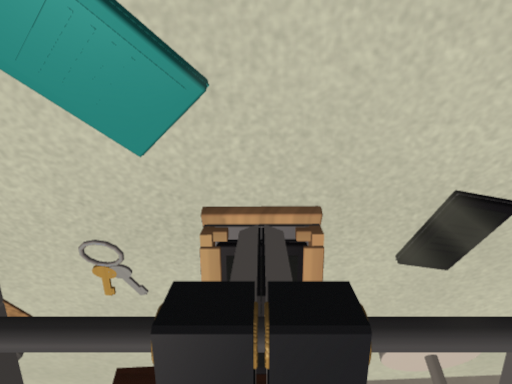

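play_rows:
  motion: [0, 0, 0.05, 0, -0.002, 0, 1, 0, 0, 0.05, 0, 0, 0, 1, 0, 0, 0.05, 0, 0, 0, 1, 0, 0, 0, 0.01, -0.002, 0, 1, 0, 0, 0, 0.01, -0.002, 0, 1, 0, 0, 0, 0, 0, 0, 1]

```text
clock: 5.3
eef_pos: [462.5, 160.1, 35.8]
eef_rot: [-1.545, 1.207, -0.098]
wrist_force: [0.3, -0.0, -0.1]
finger_gap: 0.5
```

```bash
python3 - <<'E'
from h import *
st(); s=read_state(); plan(sl(-14,0,4),Rs(s))
E
```

```text
t 5.3 j [ 0.34  0.26  2.08 -0.33  0.49 -0.84] slot tcp [-15.41   0.96  22.47] F slot [ 0.19  0.01 -0.21] gap 0.5337816066113742 Rerr [-0.    0.01 -0.16]
turn [0. 0. 0.] norm 0.0 shift_before(tool m) [ 0.02 -0.   -0.  ] shift_after [ 0.02 -0.   -0.  ] dist 18.5
```

play_rows:
  motion: [0, 0, 0, 0.006, -0.001, 0, 1, 0, 0, 0, 0.006, -0.001, 0, 1, 0, 0, 0, 0.006, -0.002, -0.001, 1, 0, 0, 0, 0, 0, 0, 1]

```text
clock: 5.7
eef_pos: [472.3, 157.8, 18.0]
eef_rot: [-1.548, 1.207, -0.1]
wrist_force: [-0.5, 0.2, -0.2]
finger_gap: 0.2
```

```bash
python3 - <<'E'
from h import *
s=st(); R=Rs(s); print("slot x in tool",R.T@S[:,0], "slot -z",R.T@-S[:,2])
p,d=camera("wrist"); cv2.imwrite("pics/w3.png",cv2.resize(p[180:310,180:340],None,fx=4,fy=4))
E
```

```text
t 5.7 j [ 0.33  0.32  2.07 -0.35  0.45 -0.83] slot tcp [-15.64  -0.06   2.09] F slot [-0.55  0.15  0.1 ] gap 0.15726522925687067 Rerr [-0.    0.01 -0.16]
slot x in tool [-0.16 -0.99  0.  ] slot -z [ 0.99 -0.16 -0.01]
```

View pics/w3.png

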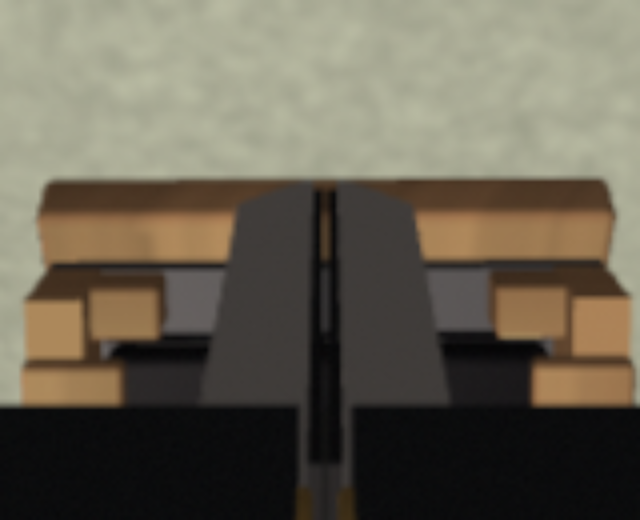

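play_rows:
  motion: [0, 0, 0, -0.001, -0.004, 0, 1, 0, 0, 0, -0.001, -0.004, 0, 1, 0, 0, 0, -0.001, -0.004, 0, 1, 0, 0, 0, -0.001, -0.004, 0, 1]

```text
clock: 6.15
eef_pos: [486.2, 156.1, 28.5]
eef_rot: [-1.548, 1.208, -0.101]
wrist_force: [-0.6, 0.3, -0.5]
finger_gap: 0.6
```

```bash
python3 - <<'E'
from h import *
s=st()
E
```

```text
t 6.15 j [ 0.32  0.32  2.03 -0.32  0.48 -0.87] slot tcp [ 1.72 -0.09  4.23] F slot [-0.83  0.23 -0.13] gap 0.5519478578300647 Rerr [-0.    0.01 -0.16]
```

play_rows:
  motion: [0, 0, 0, -0.0007, -0.004, 0, 1, 0, 0, 0, -0.0007, -0.004, 0, 1, 0, 0, 0, -0.0007, -0.004, 0, 1, 0, 0, 0, -0.0007, -0.004, 0, 1, 0, 0, 0, -0.0007, -0.004, 0, 1, 0, 0, 0, -0.0007, -0.004, 0, 1, 0, 0, 0, -0.0007, -0.004, 0, 1, 0, 0, 0, -0.0007, -0.004, 0, 1, 0, 0, 0, 0, 0, 0, 1]

```text
clock: 7.05
eef_pos: [516.9, 152.2, 47.2]
eef_rot: [-1.547, 1.207, -0.1]
wrist_force: [-1.4, -0.2, -0.3]
finger_gap: 0.4
```

```bash
python3 - <<'E'
from h import *
s=st()
p,d=camera("wrist"); cv2.imwrite("pics/w4.png",p)
p,d=camera("top"); cv2.imwrite("pics/t4.png",cv2.resize(p[150:240,180:270],None,fx=6,fy=6))
E
```

```text
t 7.05 j [ 0.29  0.33  1.95 -0.26  0.54 -0.96] slot tcp [37.94 -0.18  4.93] F slot [-1.34 -0.36  0.39] gap 0.37902032334623814 Rerr [-0.    0.01 -0.16]
```

View pics/w4.png

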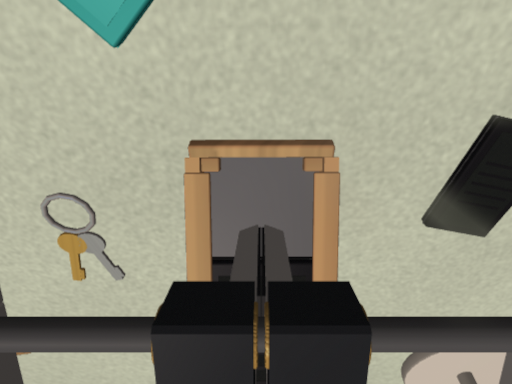

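View pics/t4.png

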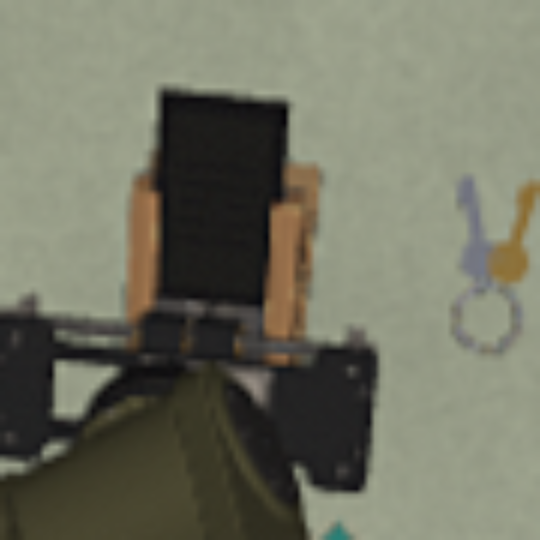

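```bash
python3 - <<'E'
from h import *
c=camera_params("wrist")
p=cv2.imread("pics/w4.png"); print(p[240:275,225].max(1),p[240:275,300].max(1))
def on(u,v,z):
    r=c['T'][:3,:3]@np.array([(u-c['cx'])/c['fx'],(v-c['cy'])/c['fy'],1]); a=S.T@(c['T'][:3,3]-O); b=S.T@r; t=(z-a[2])/b[2]; return a+t*b
for v in (156,170,254,258,262): print(v,on(225,v,0),on(225,v,12))
E
```

```text
[104 105 105 105 105 105 105 105 105 105 106 106 106 106 106 106  80  24
  17  20   8  10  11  18  31  42  45  46  46  46  45  46  46  46  45] [95 95 95 95 95 95 96 95 95 95 95 95 95 95 95 95 69 11 17 12  8  9 12 18
 25 28 31 30 30 30 30 30 30 31 31]
156 [-11.29511591 -22.25361627   0.        ] [-11.33440776 -21.05976132  12.        ]
170 [ -3.14347685 -22.3815051    0.        ] [ -3.68743768 -21.17973254  12.        ]
254 [ 47.48318213 -23.17577284   0.        ] [ 43.8049186  -21.92482707  12.        ]
258 [ 49.97007267 -23.21478899   0.        ] [ 46.13784543 -21.96142771  12.        ]
262 [ 52.46410976 -23.25391725   0.        ] [ 48.47747638 -21.99813354  12.        ]
```

play_rows:
  motion: [0, 0, 0, -0.0007, -0.004, 0, 1, 0, 0, 0, -0.0007, -0.004, 0, 1, 0, 0, 0, 0, 0, 0, 1]

```text
clock: 7.45
eef_pos: [523.6, 151.2, 51.2]
eef_rot: [-1.549, 1.208, -0.101]
wrist_force: [0.6, -0.7, 0.1]
finger_gap: 0.4
```

```bash
python3 - <<'E'
from h import *
s=st()
E
```

```text
t 7.45 j [ 0.28  0.33  1.93 -0.25  0.55 -0.97] slot tcp [45.76 -0.27  5.  ] F slot [ 0.66 -0.66 -0.32] gap 0.43252659720449893 Rerr [-0.    0.01 -0.16]
```

play_rows:
  motion: [0, 0, 0, 0, 0.006, 0, 1, 0, 0, 0, 0, 0.006, 0, 1, 0, 0, 0, -0.02, 0, 0, 1, 0, 0, 0, -0.03, 0, 0, 1, 0, 0, 0, -0.03, 0, 0, 1, 0, 0, 0, -0.02, 0, 0, 1, 0, 0, 0, 0, 0, 0, -1]

```text
clock: 8.15
eef_pos: [472.5, 156.4, 141.5]
eef_rot: [-1.551, 1.21, -0.103]
wrist_force: [-0.1, 0.2, -0.7]
finger_gap: 5.2
```

```bash
python3 - <<'E'
from h import *
s=st(); plan(sl(132,0,70),RT); plan2(sl(132,0,70),RT,5)
c=camera_params("wrist");p,d=camera("wrist"); cv2.imwrite("pics/w5.png",p)
L=(cloud(d,c)-O)@S
print("floor/case edge",[(v,L[v,250]) for v in range(150,330,8)])
p,d=camera("top"); cv2.imwrite("pics/t5.png",cv2.resize(p[150:240,180:270],None,fx=6,fy=6))
E
```

```text
t 8.15 j [ 0.33  0.09  1.98 -0.22  0.75 -0.99] slot tcp [ 46.45  -1.48 108.81] F slot [-0.46  0.22 -0.54] gap 5.230410844611179 Rerr [-0.    0.01 -0.16]
turn [-0.    0.01 -0.16] norm 0.163 shift_before(tool m) [ 0.02 -0.09  0.  ] shift_after [ 0.04 -0.09  0.  ] dist 94.0
[np.float64(-0.0), np.float64(0.001), np.float64(-0.032)] [np.float64(0.0049), np.float64(-0.0181), np.float64(0.0003)]
[np.float64(-0.0), np.float64(0.001), np.float64(-0.032)] [np.float64(0.0055), np.float64(-0.018), np.float64(0.0003)]
[np.float64(-0.0), np.float64(0.001), np.float64(-0.032)] [np.float64(0.0061), np.float64(-0.0178), np.float64(0.0003)]
[np.float64(-0.0), np.float64(0.001), np.float64(-0.032)] [np.float64(0.0066), np.float64(-0.0176), np.float64(0.0003)]
[np.float64(-0.0), np.float64(0.001), np.float64(-0.032)] [np.float64(0.0072), np.float64(-0.0174), np.float64(0.0003)]
floor/case edge [(150, array([ -7.53, -11.59,  -1.66])), (158, array([ -0.38, -11.64,  -1.58])), (166, array([  6.79, -11.65,  -0.66])), (174, array([ 14.07, -11.73,  -1.94])), (182, array([ 21.31, -11.76,  -1.36])), (190, array([ 28.62, -11.8 ,  -1.36])), (198, array([ 36.  , -11.85,  -1.63])), (206, array([ 43.44, -11.9 ,  -1.87])), (214, array([ 50.95, -11.96,  -2.24])), (222, array([ 57.01, -11.82,   4.79])), (230, array([ 38.71,  -8.89, 117.25])), (238, array([ 40.22,  -8.6 , 129.32])), (246, array([ 41.69,  -8.36, 139.38])), (254, array([ 43.44,  -8.18, 146.93])), (262, array([ 44.52,  -7.97, 155.4 ])), (270, array([ 46.02,  -7.83, 161.53])), (278, array([ 46.63,  -7.64, 169.2 ])), (286, array([ 49.12,  -7.6 , 171.33])), (294, array([ 49.54,  -7.44, 178.01])), (302, array([ 52.14,  -7.42, 179.24])), (310, array([ 56.14,  -7.49, 177.51])), (318, array([ 36.71,  -6.27, 221.58])), (326, array([ 37.21,  -6.2 , 224.44]))]
```

View pics/w5.png

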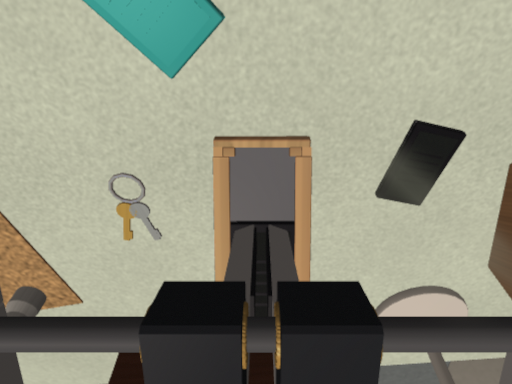

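play_rows:
  motion: [0, 0.002, -0.032, 0.005, -0.018, 0, -1, 0, 0.002, -0.032, 0.005, -0.018, 0, -1, 0, 0.002, -0.032, 0.006, -0.018, 0, -1, 0, 0.002, -0.032, 0.007, -0.018, 0.001, -1, 0, 0.002, -0.032, 0.007, -0.018, 0.001, -1, 0, 0, 0, 0, 0, 0, -1]

```text
clock: 8.85
eef_pos: [570.1, 144.8, 141.3]
eef_rot: [-1.586, 1.053, -0.139]
wrist_force: [0.4, -0.4, 0.7]
finger_gap: 61.0
```

```bash
python3 - <<'E'
from h import *
s=st(); plan(sl(132,0,-1),RT)
c=camera_params("wrist");p,d=camera("wrist"); cv2.imwrite("pics/w6.png",p)
L=(cloud(d,c)-O)@S
E
```

```text
t 8.85 j [ 0.28  0.23  1.86 -0.36  0.6  -0.91] slot tcp [131.41  -0.93  59.53] F slot [ 0.7  -0.38  0.36] gap 60.95737532198963 Rerr [ 0.   -0.01 -0.01]
turn [ 0.   -0.01 -0.01] norm 0.01 shift_before(tool m) [ 0.06 -0.    0.  ] shift_after [ 0.06 -0.    0.  ] dist 60.5
```

View pics/w6.png

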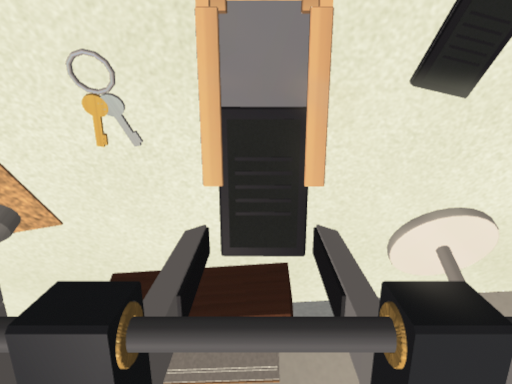

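```bash
python3 - <<'E'
from h import *
c=camera_params("wrist");p,d=camera("wrist"); s=st()
L=(cloud(d,c)-O)@S
g=p.max(2)
for v in range(112,256,8):
    k=[u for u in range(210,320) if g[v,u]<75 and abs(L[v,u,2]-10)<6]
    if k: print(v,k[0],k[-1],L[v,k[2]:k[-2]].mean(0),L[v,k[0]+1],L[v,k[-1]-1])
for v in range(248,262,2): print(v,L[v,262],g[v,262])
E
```

```text
t 8.95 j [ 0.28  0.23  1.86 -0.36  0.6  -0.91] slot tcp [130.12  -0.98  60.32] F slot [ 0.35  0.52 -0.39] gap 68.98625017720795 Rerr [ 0.   -0.01 -0.01]
112 222 305 [58.8  -0.69 16.5 ] [ 58.99 -28.29  10.73] [58.89 26.   11.83]
120 222 305 [64.08 -0.83 13.39] [ 64.24 -28.44  10.78] [64.15 26.27 11.1 ]
128 222 305 [69.51 -1.03 11.03] [ 69.54 -28.54  11.21] [69.46 26.46 11.16]
136 223 304 [74.62 -0.78 13.84] [ 74.94 -28.04  10.95] [75.01 26.18  9.33]
144 223 304 [80.34 -0.99 11.01] [ 80.39 -28.19  11.07] [80.25 26.13 11.34]
152 223 304 [85.88 -0.97 10.91] [ 85.98 -28.4   10.58] [86.12 26.63  8.82]
160 223 304 [90.43 -0.8  17.04] [ 91.52 -28.51  10.99] [91.27 26.47 11.72]
168 224 303 [96.55 -1.24 13.97] [ 97.4  -28.1    9.94] [97.35 26.24  9.49]
176 225 303 [102.8   -0.57  11.27] [103.15 -27.54  10.  ] [103.09  26.41   9.63]
184 224 303 [108.66  -0.91  11.08] [108.97 -28.4   10.14] [108.72  26.5   10.53]
192 220 306 [113.83  -1.25  13.75] [114.9  -31.44  10.15] [114.75  28.92  10.03]
200 221 306 [120.51  -0.87  11.1 ] [120.96 -30.93   9.92] [120.3   28.94  11.49]
208 221 306 [126.57  -0.85  11.09] [127.07 -31.12   9.87] [126.47  29.22  11.08]
216 221 305 [132.66  -1.2   11.2 ] [133.02 -31.23  10.49] [133.31  28.98   9.04]
224 221 305 [137.94  -1.2   13.67] [139.15 -31.38  10.78] [138.86  28.95  10.94]
232 222 305 [145.24  -0.8   11.04] [145.98 -30.99   9.51] [145.35  29.24  10.47]
240 222 305 [151.6   -0.78  11.11] [152.19 -31.11  10.05] [151.94  29.52  10.03]
248 222 304 [158.09  -1.13  11.1 ] [158.24 -31.17  11.04] [158.29  28.96  10.36]
248 [158.3   -1.87  10.63] 40
250 [159.72  -1.87  11.11] 52
252 [161.36  -1.86  11.1 ] 52
254 [163.12  -1.86  10.87] 52
256 [164.78  -1.86  10.85] 68
258 [ 260.57   -2.46 -177.97] 226
260 [ 264.34   -2.46 -179.4 ] 227
```

play_rows:
  motion: [0, -0.005, -0.005, 0.01, -0.001, 0, -1, 0, -0.005, -0.005, 0.012, -0.001, 0, -1, 0, 0, 0, 0.012, 0, 0, -1, 0, 0, 0, 0.01, 0, 0, -1, 0, 0, 0, 0.006, 0, 0, -1, 0, 0, 0, 0, 0, 0, -1]

```text
clock: 9.55
eef_pos: [594.9, 141.5, 94.1]
eef_rot: [-1.568, 1.047, -0.117]
wrist_force: [0.0, 0.1, 0.2]
finger_gap: 94.3
```

```bash
python3 - <<'E'
from h import *
s=st(); p,d=camera("wrist"); cv2.imwrite("pics/w7.png",p)
E
```

```text
t 9.55 j [ 0.25  0.35  1.84 -0.39  0.49 -0.89] slot tcp [129.52  -1.16   6.17] F slot [0.08 0.05 0.15] gap 94.2929954055584 Rerr [ 0.  0. -0.]
```

View pics/w7.png

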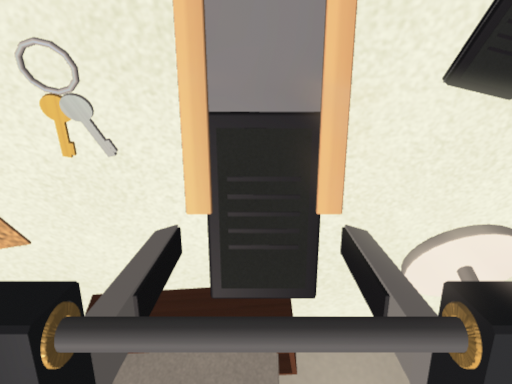

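play_rows:
  motion: [0, 0, 0, 0.006, 0, 0, -1, 0, 0, 0, 0, 0, 0, -1, 0, 0, 0, 0, 0, 0, 1, 0, 0, 0, 0, 0, 0, 1, 0, 0, 0, 0, 0, 0, 1, 0, 0, 0, 0, 0, 0, 1, 0, 0, 0, 0, 0, 0, 1, 0, 0, 0, 0, 0, 0, 1, 0, 0, 0, 0, 0, 0, 1]
  newtons: 30

```text
clock: 10.5
eef_pos: [598.1, 141.5, 90.4]
eef_rot: [-1.566, 1.045, -0.116]
wrist_force: [-0.3, 0.6, -1.5]
finger_gap: 63.6
```

```bash
python3 - <<'E'
from h import *
s=st(); p,d=camera("wrist"); cv2.imwrite("pics/w8.png",p)
E
```

```text
t 10.5 j [ 0.25  0.36  1.84 -0.4   0.49 -0.89] slot tcp [130.43  -0.69   1.34] F slot [-1.12  0.51 -1.12] gap 63.560543317305914 Rerr [0. 0. 0.]
```

View pics/w8.png

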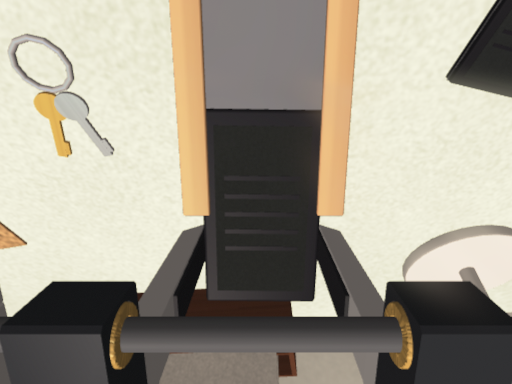

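play_rows:
  motion: [0, 0, 0, 0, -0.008, 0, 1, 0, 0, 0, 0, -0.008, 0, 1, 0, 0, 0, 0, -0.008, 0, 1, 0, 0, 0, 0, 0, 0, 1]

```text
clock: 10.95
eef_pos: [620.8, 138.8, 103.6]
eef_rot: [-1.566, 1.045, -0.115]
wrist_force: [-0.1, -0.1, -0.4]
finger_gap: 63.5
```

```bash
python3 - <<'E'
from h import *
s=st(); p,d=camera("wrist"); cv2.imwrite("pics/w9.png",p)
E
```

```text
t 10.95 j [ 0.24  0.38  1.77 -0.35  0.52 -0.95] slot tcp [156.81  -0.59   1.41] F slot [-0.22 -0.1  -0.3 ] gap 63.47540355882775 Rerr [0. 0. 0.]
```

View pics/w9.png

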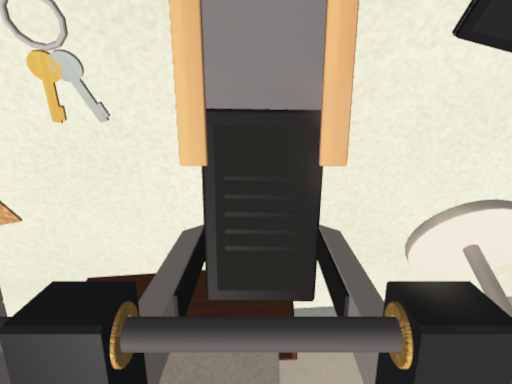

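play_rows:
  motion: [0, 0, 0, 0, -0.008, 0, 1, 0, 0, 0, 0, -0.008, 0, 1, 0, 0, 0, 0, -0.008, 0, 1, 0, 0, 0, 0, -0.008, 0, 1, 0, 0, 0, 0, -0.008, 0, 1, 0, 0, 0, 0, -0.01, 0, 1, 0, 0, 0, 0, 0, 0, 1]

```text
clock: 11.7
eef_pos: [667.3, 133.0, 130.5]
eef_rot: [-1.566, 1.046, -0.116]
wrist_force: [-0.6, 0.6, -0.4]
finger_gap: 63.5
```

```bash
python3 - <<'E'
from h import *
s=st(); p,d=camera("wrist"); cv2.imwrite("pics/w10.png",p)
c=camera_params("top"); p,d=camera("top"); cv2.imwrite("pics/t10.png",p)
for n in ["mat","cup","torch"]:
    print(n,[(round(r['conf'],2),w(c,r['at']),proj(c,w(c,r['at']))) for r in place_of("top",n)])
E
```

```text
t 11.7 j [ 0.21  0.42  1.63 -0.28  0.61 -1.05] slot tcp [210.87  -0.63   1.28] F slot [-0.79  0.55 -0.05] gap 63.49647998170252 Rerr [0. 0. 0.]
mat [(0.9, array([ 554.99, -187.67,    3.76]), array([323.87, 189.29]))]
cup [(0.54, array([ 440.  , -206.97,    2.7 ]), array([331.27, 225.58]))]
torch [(0.68, array([ 667.78, -176.11,    4.89]), array([319.01, 154.04])), (0.27, array([595.24, 521.87,   4.15]), array([ 97.92, 181.63]))]
```

View pics/w10.png

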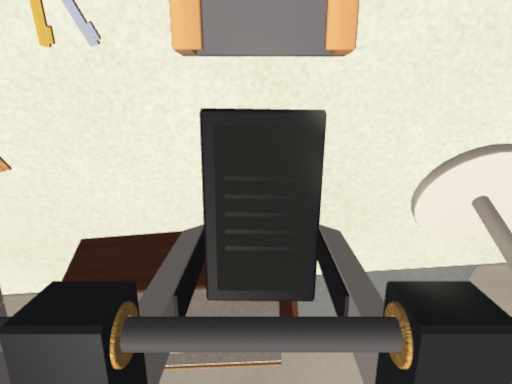

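View pics/t10.png

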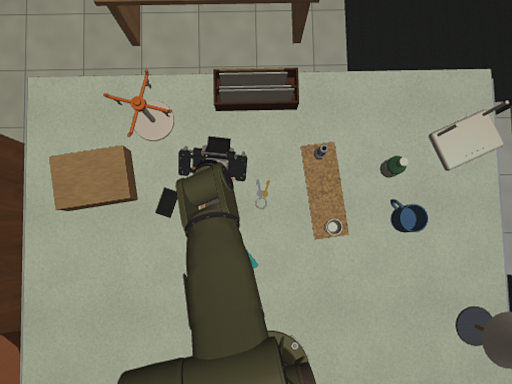

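```bash
cat >> h.py <<'E'
def down(yaw):
    x=np.array([0,0,-1.]); z=np.array([-np.sin(yaw),np.cos(yaw),0]); return np.stack([x,np.cross(z,x),z],1)
E
python3 - <<'E'
from h import *
R=down(np.radians(7)); s=st()
plan((590,-40,230),R); plan2((590,-40,230),R,8)
c=camera_params("wrist");p,d=camera("wrist")
T=(cloud(d,c)-s['eef_pos'])@Rs(s); g=p.max(2)
for v in list(range(104,120,2))+list(range(120,300,30)):
    k=[u for u in range(190,340) if g[v,u]<90 and abs(T[v,u,0]+9)<8]
    if k: print(v,k[0],k[-1],T[v,k[0]+1],T[v,k[-1]-1],T[v,262])
for v in range(288,306,2): print(v,T[v,262])
E
```

```text
t 11.95 j [ 0.21  0.42  1.63 -0.28  0.61 -1.05] slot tcp [208.76  -0.6    0.95] F slot [-1.09  0.62 -0.98] gap 63.567963272815916 Rerr [ 0.  0. -0.]
turn [-0.24 -0.06  0.52] norm 0.575 shift_before(tool m) [-0.11 -0.   -0.18] shift_after [-0.1   0.1  -0.16] dist 214.2
[np.float64(-0.03), np.float64(-0.008), np.float64(0.065)] [np.float64(-0.0144), np.float64(-0.0004), np.float64(-0.0226)]
[np.float64(-0.03), np.float64(-0.008), np.float64(0.065)] [np.float64(-0.0145), np.float64(0.0012), np.float64(-0.0225)]
[np.float64(-0.03), np.float64(-0.008), np.float64(0.065)] [np.float64(-0.0145), np.float64(0.0028), np.float64(-0.0223)]
[np.float64(-0.03), np.float64(-0.008), np.float64(0.065)] [np.float64(-0.0145), np.float64(0.0044), np.float64(-0.0221)]
[np.float64(-0.03), np.float64(-0.008), np.float64(0.065)] [np.float64(-0.0143), np.float64(0.006), np.float64(-0.0218)]
[np.float64(-0.03), np.float64(-0.008), np.float64(0.065)] [np.float64(-0.014), np.float64(0.0076), np.float64(-0.0215)]
[np.float64(-0.03), np.float64(-0.008), np.float64(0.065)] [np.float64(-0.0137), np.float64(0.0091),
[... 529 characters left out ...]
4 [ -8.98  69.23 -30.9 ] [-9.44 69.2  29.85] [-8.31 69.16 -0.73]
150 202 323 [ -9.61  54.2  -31.02] [-8.24 53.95 30.32] [-9.67 54.18 -0.74]
180 203 321 [-10.07  38.49 -31.18] [-8.96 38.17 29.91] [-9.45 38.31 -0.74]
210 204 319 [ -9.51  21.69 -31.54] [-7.66 21.01 29.87] [-9.14 21.54 -0.73]
240 198 320 [-17.65   7.75 -34.03] [-12.74   5.51  30.28] [-10.08   4.36  -0.73]
270 205 315 [ -9.77 -14.23 -32.61] [ -8.68 -14.89  29.06] [-10.72 -13.74  -0.73]
288 [ -9.6  -25.96  -0.73]
290 [ -9.74 -27.18  -0.73]
292 [ -8.98 -28.98  -0.73]
294 [ -9.46 -30.    -0.73]
296 [ -9.05 -31.6   -0.73]
298 [ -8.99 -32.98  -0.73]
300 [ -9.93 -33.69  -0.73]
302 [ 127.21 -127.69   -0.23]
304 [ 125.94 -129.27   -0.23]
```

play_rows:
  motion: [-0.03, -0.008, 0.065, -0.014, 0, -0.022, 1, -0.03, -0.008, 0.065, -0.015, 0.001, -0.022, 1, -0.03, -0.008, 0.065, -0.015, 0.003, -0.022, 1, -0.03, -0.008, 0.065, -0.015, 0.004, -0.022, 1, -0.03, -0.008, 0.065, -0.014, 0.006, -0.022, 1, -0.03, -0.008, 0.065, -0.014, 0.008, -0.022, 1, -0.03, -0.008, 0.065, -0.014, 0.009, -0.021, 1, -0.03, -0.008, 0.065, -0.013, 0.011, -0.021, 1, 0, 0, 0, 0, 0, 0, 1]

```text
clock: 12.9
eef_pos: [585.7, -44.4, 234.2]
eef_rot: [1.246, 1.548, 2.958]
wrist_force: [-0.9, 0.6, -0.8]
finger_gap: 63.4
```

```bash
python3 - <<'E'
from h import *
s=st(); print(s['eef_pos'])
c=camera_params("wrist");p,d=camera("wrist"); cv2.imwrite("pics/w11.png",p); np.save("w11_d.npy",d); np.save("w11_w.npy",cloud(d,c))
for n in ["mat","cup","torch"]:
    print(n,[(round(r['conf'],2),w(c,r['at']),proj(c,w(c,r['at']))) for r in place_of("wrist",n)])
R=down(np.radians(7));plan((590,-40,230),R)
E
```

```text
t 12.9 j [-0.14  0.38  1.35  0.    1.44 -1.85] slot tcp [ 211.53 -186.73  120.6 ] F slot [-1.19  0.44 -0.18] gap 63.38939501070319 Rerr [ 0.26  0.07 -0.54]
[585.67 -44.39 234.21]
mat [(0.83, array([ 554.17, -194.64,   -0.77]), array([143.32, 126.55])), (0.18, array([ 664.93, -175.41,    0.22]), array([153.37, 213.63]))]
cup [(0.82, array([ 436.99, -205.32,    0.29]), array([138.97,  21.58]))]
torch [(0.84, array([ 666.45, -176.78,   -2.86]), array([152.98, 213.85]))]
turn [ 0.02  0.01 -0.02] norm 0.031 shift_before(tool m) [ 0.   -0.01  0.  ] shift_after [ 0. -0.  0.] dist 5.4
```

View pics/w11.png

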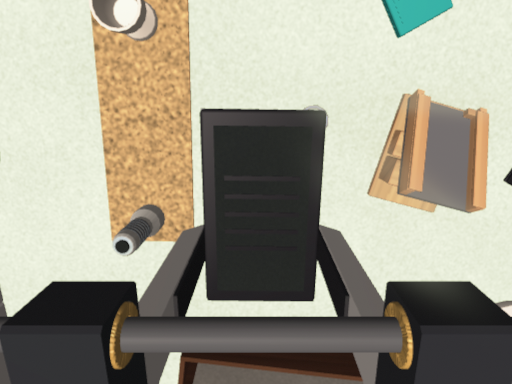

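```bash
python3 - <<'E'
from h import *
np.set_printoptions(precision=1,suppress=True)
W=np.load("w11_w.npy"); 
m=np.zeros(W.shape[:2],bool); m[190:262,95:185]=1
P=W[m]; 
for lo,hi in ((8,30),(30,60),(60,85),(85,105)):
    q=P[(P[:,2]>lo)&(P[:,2]<hi)]; 
    if len(q): print("torch",lo,len(q),q.min(0),q.max(0),q.mean(0))
m[:]=0; m[0:50,85:170]=1; P=W[m]
for lo,hi in ((8,30),(30,58),(58,75)):
    q=P[(P[:,2]>lo)&(P[:,2]<hi)]; 
    if len(q): print("cup",lo,len(q),q.min(0),q.max(0),q.mean(0))
# mat heights, edges
print(W[100,150],W[180,150],W[100,250-50])
p=cv2.imread("pics/w11.png"); hsv=cv2.cvtColor(p,cv2.COLOR_BGR2HSV)
k=(hsv[...,1]>90)&(hsv[...,0]<25)&(np.abs(W[...,2])<10); k[:,205:]=0;k[242:]=0
k=cv2.morphologyEx(k.astype(np.uint8),cv2.MORPH_OPEN,np.ones((3,3)))
q=W[k>0]; print("mat z",q[:,2].mean(), cv2.minAreaRect(q[:,:2].astype(np.float32)))
# top
Wt=np.load("top_w.npy"); 
for nm,(a,b,e,f) in {"cup":(215,240,322,345),"torch":(140,162,308,332)}.items():
    P=Wt[a:b,e:f].reshape(-1,3); 
    for lo,hi in ((55,75),(80,105)):
        q=P[(P[:,2]>lo)&(P[:,2]<hi)]
        if len(q)>3: print(nm,lo,len(q),q.min(0),q.max(0),q.mean(0),cv2.minEnclosingCircle(q[:,:2].astype(np.float32)))
E
```

```text
torch 8 318 [ 651.  -196.6    8. ] [ 687.2 -159.7   30. ] [ 660.  -171.1   21.6]
torch 30 365 [ 653.7 -193.2   30. ] [ 683.1 -162.5   60. ] [ 662.2 -172.7   41.7]
torch 60 291 [ 656.  -189.4   60.1] [ 677.5 -164.7   84.9] [ 661.9 -172.4   73.1]
torch 85 505 [ 656.8 -190.7   85. ] [ 680.9 -165.6   98.8] [ 667.2 -176.6   93.9]
cup 8 367 [ 418.8 -215.1    8. ] [ 456.7 -184.5   16.7] [ 442.1 -194.8   11. ]
cup 30 1061 [ 424.  -226.2   34.2] [ 460.1 -181.5   57.9] [ 439.2 -209.8   41.9]
cup 58 533 [ 428.8 -229.7   58. ] [ 460.9 -180.2   70. ] [ 448.2 -203.8   65.3]
[ 521.4 -187.3    2.6] [ 619.6 -181.7    2.5] [ 513.  -128.6   -0.8]
mat z 2.5837742544249425 ((557.7122192382812, -190.11944580078125), (290.14984130859375, 109.61688995361328), 6.5894999504089355)
cup 55 81 [ 413.5 -224.4   55.1] [ 461.6 -178.7   74.6] [ 437.3 -206.2   66.5] ((437.3842468261719, -202.69317626953125), 24.75537109375)
torch 55 12 [ 656.5 -180.6   56. ] [ 674.8 -163.3   73.6] [ 661.5 -170.1   65.5] ((666.5125732421875, -172.18626403808594), 11.85046672821045)
torch 80 70 [ 656.7 -187.4   80.3] [ 682.9 -162.5  101.3] [ 669.  -174.3   94. ] ((670.4200439453125, -176.01409912109375), 14.022427558898926)
```

```bash
python3 - <<'E'
from h import *
R=down(np.radians(6.7)); np.set_printoptions(precision=4,suppress=True); plan((572,-188,180),R); 
E
```

```text
turn [ 0.0263  0.0079 -0.0219] norm 0.035 shift_before(tool m) [ 0.0516  0.0329 -0.1437] shift_after [ 0.052   0.0303 -0.1441] dist 156.2
```

play_rows:
  motion: [0.013, 0.004, -0.011, 0, 0.006, -0.025, 1, 0.013, 0.004, -0.011, 0, 0.006, -0.025, 1, 0, 0, 0, 0.005, 0.006, -0.025, 1, 0, 0, 0, 0.01, 0.006, -0.025, 1, 0, 0, 0, 0.01, 0.006, -0.025, 1, 0, 0, 0, 0.01, 0, -0.02, 1, 0, 0, 0, 0.01, 0, 0, 1, 0, 0, 0, 0, 0, 0, 1]

```text
clock: 13.9
eef_pos: [573.4, -184.7, 180.7]
eef_rot: [-1.243, 1.568, 0.451]
wrist_force: [0.3, 0.5, -1.0]
finger_gap: 63.6
```

```bash
python3 - <<'E'
from h import *
s=st(); print(s['eef_pos']);R=down(np.radians(6.7)); np.set_printoptions(precision=4,suppress=True); plan((572,-188,40),R); 
p,d=camera("wrist"); cv2.imwrite("pics/w12.png",p)
E
```

```text
t 13.9 j [-0.37  0.44  1.4   0.    1.31 -2.07] slot tcp [ 189.28 -327.52   71.61] F slot [-0.25  0.52 -0.97] gap 63.63728192565757 Rerr [ 0.24  0.07 -0.52]
[ 573.45 -184.75  180.66]
turn [0.0069 0.0008 0.0024] norm 0.007 shift_before(tool m) [ 0.1407  0.0022 -0.0032] shift_after [ 0.1407  0.0018 -0.0031] dist 140.7
```

View pics/w12.png

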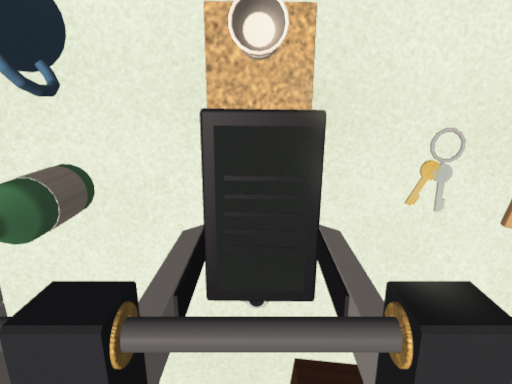

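play_rows:
  motion: [0.006, 0.001, 0.002, 0.02, 0.001, -0.001, 1, 0, 0, 0, 0.03, 0.001, -0.001, 1, 0, 0, 0, 0.03, 0, -0.001, 1, 0, 0, 0, 0.03, 0, 0, 1, 0, 0, 0, 0.02, 0, 0, 1, 0, 0, 0, 0, 0, 0, 1]

```text
clock: 14.55
eef_pos: [575.9, -181.0, 52.0]
eef_rot: [-1.997, 1.561, -0.301]
wrist_force: [0.2, 0.6, -1.2]
finger_gap: 63.6
```

```bash
python3 - <<'E'
from h import *
s=st(); print(s['eef_pos'],s['wrist_force']);R=down(np.radians(6.7)); np.set_printoptions(precision=4,suppress=True); plan((572,-188,7),R); 
p,d=camera("wrist"); cv2.imwrite("pics/w13.png",p)
c=camera_params("wrist")
T=(cloud(d,c)-s['eef_pos'])@Rs(s)
print([T[v,262] for v in range(108,120,2)],[T[v,262] for v in range(280,304,4)])
E
```

```text
t 14.55 j [-0.37  0.57  1.51  0.    1.05 -2.06] slot tcp [ 126.64 -323.5   -40.83] F slot [-0.52  0.63 -1.1 ] gap 63.61846335260568 Rerr [ 0.24  0.06 -0.51]
[ 575.9  -181.     51.96] [ 0.18  0.62 -1.21]
turn [ 0.0083 -0.0042  0.0093] norm 0.013 shift_before(tool m) [ 0.0449  0.0052 -0.0063] shift_after [ 0.045   0.0047 -0.0065] dist 45.7
[array([45.767 , 72.9973, -0.8879]), array([-8.0268, 73.366 , -1.0377]), array([-9.4468, 72.4342, -1.0413]), array([-10.6633,  71.507 ,  -1.0442]), array([-11.311 ,  70.5633,  -1.0456]), array([-9.8895, 69.5128, -1.0412])] [array([-10.4113, -21.9105,  -1.0025]), array([-10.3783, -24.5392,  -1.0012]), array([-12.1202, -26.0823,  -1.0054]), array([-10.9966, -29.4215,  -1.0008]), array([-10.874 , -32.1606,  -0.9992]), array([-11.2715, -34.5752,  -0.9993])]
```

View pics/w13.png

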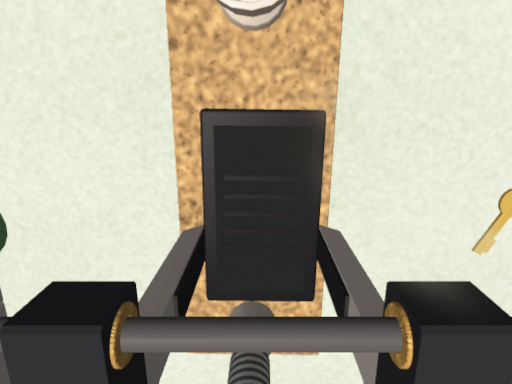

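play_rows:
  motion: [0.008, -0.004, 0.009, 0.01, 0.003, -0.004, 1, 0, 0, 0, 0.01, 0.002, -0.003, 1, 0, 0, 0, 0, 0, 0, 1]

```text
clock: 14.9
eef_pos: [574.2, -189.0, 35.9]
eef_rot: [-2.062, 1.564, -0.373]
wrist_force: [-0.9, 1.4, -0.7]
finger_gap: 63.6
```

```bash
python3 - <<'E'
from h import *
s=read_state(); print(s['eef_pos'],s['wrist_force']);R=down(np.radians(6.7)); np.set_printoptions(precision=4,suppress=True); plan((572,-188,6),R)
E
```

```text
[ 574.23915252 -188.96362318   35.92224488] [-0.93965439  1.41341575 -0.66849263]
turn [ 0.0011 -0.0032  0.0061] norm 0.007 shift_before(tool m) [0.0299 0.0023 0.0013] shift_after [0.0299 0.0021 0.0012] dist 30.0
```

play_rows:
  motion: [0.001, -0.003, 0.006, 0.006, 0.001, 0.001, 1, 0, 0, 0, 0.006, 0.001, 0, 1, 0, 0, 0, 0.006, 0, 0, 1, 0, 0, 0, 0.004, 0, 0, 1, 0, 0, 0, 0, 0, 0, 1]

```text
clock: 15.4
eef_pos: [572.4, -188.6, 13.0]
eef_rot: [-2.227, 1.57, -0.54]
wrist_force: [0.6, 0.3, -0.6]
finger_gap: 63.5
```

```bash
python3 - <<'E'
from h import *
s=read_state(); print(s['eef_pos'],s['wrist_force']);R=down(np.radians(6.7)); np.set_printoptions(precision=4,suppress=True); plan((572,-188,6),R)
E
```

```text
[ 572.3816294  -188.56137497   12.9530981 ] [ 0.60016397  0.27108944 -0.64227491]
turn [-0.0005 -0.0007  0.0008] norm 0.001 shift_before(tool m) [0.007  0.0003 0.0006] shift_after [0.007  0.0003 0.0006] dist 7.0
```

Aligned to within 1 mm. I'll lower in small steps and watch the force.

play_rows:
  motion: [0, 0, 0, 0.002, 0, 0, 1, 0, 0, 0, 0.002, 0, 0, 1, 0, 0, 0, 0, 0, 0, 1]

```text
clock: 15.7
eef_pos: [572.6, -188.6, 8.8]
eef_rot: [-2.199, 1.569, -0.512]
wrist_force: [-0.1, 0.6, -0.9]
finger_gap: 63.5
```

play_rows:
  motion: [0, 0, 0, 0.001, 0, 0, 1, 0, 0, 0, 0, 0, 0, 1]

```text
clock: 15.9
eef_pos: [572.7, -188.6, 7.9]
eef_rot: [-2.154, 1.569, -0.466]
wrist_force: [0.1, 0.5, -1.3]
finger_gap: 63.4
```

play_rows:
  motion: [0, 0, 0, 0.001, 0, 0, 1, 0, 0, 0, 0, 0, 0, 1]

```text
clock: 16.1
eef_pos: [572.8, -188.6, 7.0]
eef_rot: [-2.152, 1.569, -0.464]
wrist_force: [0.1, 0.4, -1.2]
finger_gap: 63.8
```

play_rows:
  motion: [0, 0, 0, 0.001, 0, 0, 1, 0, 0, 0, 0, 0, 0, 1]

```text
clock: 16.3
eef_pos: [572.8, -188.7, 6.0]
eef_rot: [-2.143, 1.569, -0.455]
wrist_force: [-0.3, 0.1, -1.1]
finger_gap: 64.0
```

play_rows:
  motion: [0, 0, 0, 0.001, 0, 0, 1, 0, 0, 0, 0, 0, 0, 1]

```text
clock: 16.5
eef_pos: [573.1, -188.7, 5.4]
eef_rot: [-2.108, 1.568, -0.421]
wrist_force: [-0.4, -0.1, -1.4]
finger_gap: 63.8
```

```bash
python3 - <<'E'
from h import *
s=read_state(); print(s['eef_pos'],s['wrist_force'],s['moment'])
p,d=camera("wrist"); cv2.imwrite("pics/w14.png",p)
c=camera_params("wrist"); W=cloud(d,c)
print("case top z",[W[v,230:295,2].mean().round(1) for v in range(112,300,10)])
E
```

```text
[ 573.08646592 -188.74563322    5.43818934] [-0.4022433  -0.08109251 -1.44035809] [ 0.12836133 -0.08847205 -0.0148174 ]
case top z [np.float64(14.2), np.float64(14.7), np.float64(15.0), np.float64(15.1), np.float64(15.2), np.float64(15.2), np.float64(17.7), np.float64(15.0), np.float64(15.0), np.float64(15.1), np.float64(17.7), np.float64(14.9), np.float64(15.4), np.float64(15.2), np.float64(15.1), np.float64(15.2), np.float64(15.1), np.float64(17.8), np.float64(14.8)]
```

View pics/w14.png

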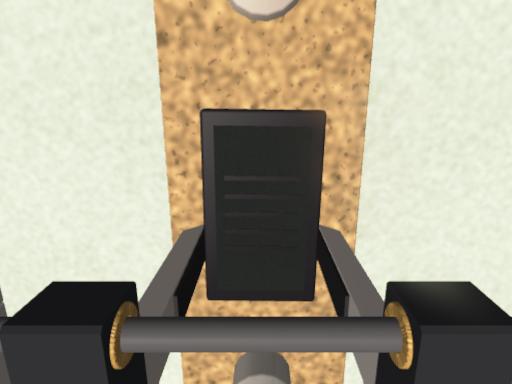

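play_rows:
  motion: [0, 0, 0, 0.001, 0, 0, 1, 0, 0, 0, 0, 0, 0, 1]

```text
clock: 16.75
eef_pos: [573.2, -188.8, 5.6]
eef_rot: [-2.056, 1.568, -0.368]
wrist_force: [0.2, -0.2, -1.2]
finger_gap: 63.4
```

play_rows:
  motion: [0, 0, 0, 0.001, 0, 0, 1, 0, 0, 0, 0, 0, 0, 1]

```text
clock: 16.95
eef_pos: [573.4, -188.8, 5.4]
eef_rot: [-2.027, 1.567, -0.34]
wrist_force: [0.3, 0.2, -0.6]
finger_gap: 63.5
```

play_rows:
  motion: [0, 0, 0, 0, 0, 0, -0.8, 0, 0, 0, 0, 0, 0, -0.8, 0, 0, 0, 0, 0, 0, -0.8, 0, 0, 0, 0, 0, 0, -0.8]

```text
clock: 17.35
eef_pos: [573.4, -188.8, 4.9]
eef_rot: [-2.046, 1.567, -0.359]
wrist_force: [-0.4, 0.2, -0.3]
finger_gap: 84.6
```

play_rows:
  motion: [0, 0, 0, -0.01, 0, 0, -0.8, 0, 0, 0, -0.02, 0, 0, -0.8, 0, 0, 0, -0.03, 0, 0, -0.8, 0, 0, 0, -0.04, 0, 0, -0.8, 0, 0, 0, -0.04, 0, 0, -0.8, 0, 0, 0, -0.04, 0, 0, -0.8, 0, 0, 0, -0.03, 0, 0, -0.8, 0, 0, 0, 0, 0, 0, -0.8]

```text
clock: 18.15
eef_pos: [571.8, -188.2, 227.7]
eef_rot: [-2.063, 1.566, -0.376]
wrist_force: [-0.3, 0.1, -0.8]
finger_gap: 84.8
```

```bash
python3 - <<'E'
from h import *
np.set_printoptions(precision=1,suppress=True)
s=read_state(); print(s['clock'],s['eef_pos'],s['wrist_force'])
c=camera_params("wrist");p,d=camera("wrist"); cv2.imwrite("pics/w15.png",p); W=cloud(d,c)
g=p.max(2); k=(g<90)&(W[...,2]>8)&(W[...,2]<22); k=cv2.morphologyEx(k.astype(np.uint8),cv2.MORPH_OPEN,np.ones((5,5)))
n,l,stt,ce=cv2.connectedComponentsWithStats(k); i=1+stt[1:,4].argmax(); q=W[l==i]
print("case",stt[i],q.mean(0),cv2.minAreaRect(q[:,:2].astype(np.float32)))
for nme in ["case","cup","torch","mat"]:
    print(nme,[(round(r['conf'],2),w(c,r['at'])) for r in place_of("wrist",nme)])
c=camera_params("top");p,d=camera("top"); cv2.imwrite("pics/t15.png",p)
E
```

```text
18.15 [ 571.8 -188.2  227.7] [-0.3  0.1 -0.8]
case [ 234  105   55   92 4775] [ 552.  -192.4   14.9] ((554.296142578125, -192.17562866210938), (108.73500061035156, 63.33488082885742), 5.865671157836914)
case [(0.63, array([ 557.8, -193.5,   -0.2]))]
cup [(0.63, array([ 436.3, -204.9,   -1.9]))]
torch [(0.82, array([ 667.3, -175. ,    3.5]))]
mat [(0.32, array([ 456.3, -434.4,   -1.5]))]
```

View pics/w15.png

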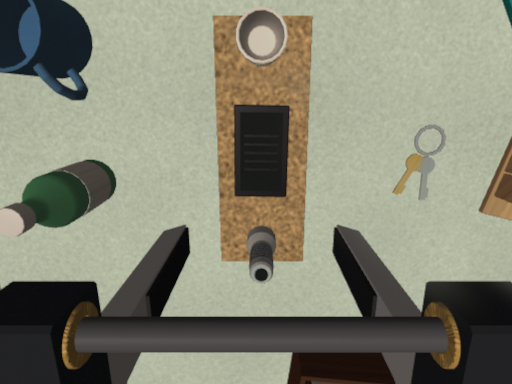

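View pics/t15.png

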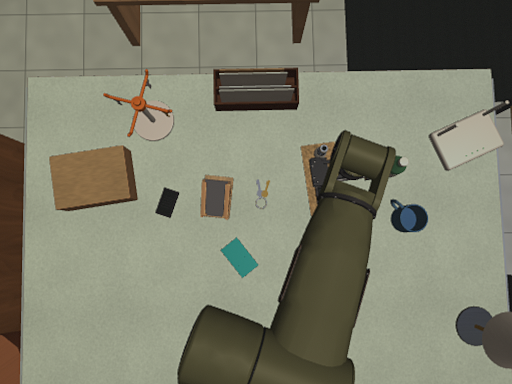

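The case lies flat at image (262,150) on the mat, between the cup at (262,36) and the torch at (262,255). The gripper is clear and nothing else has moved, so I'm handing in.

```bash
python3 -c "
from cell import *
print(sign_off())"
```

```text
the job is handed in; nothing more can be done
None
```

I pushed the black case up its slope with closed fingers until its low edge was about 57 mm up, so about half of it stuck out, and let go. I then gripped it by its sides, drew it fully out and lowered it onto the cork mat in 1–2 mm steps. I released it there, raised the arm clear and handed the job in at about 18 s.

**Last checks:**
- **Position:** the case's centre measures about (553, -192) mm. The midpoint between the egg cup and the flashlight is about (552, -191) mm.
- **Direction:** its long sides run at about 6°, against 6.7° for the line between the cup and the flashlight.
- **Height:** its top is at about 15 mm, which fits a 12 mm case lying flat on the 3 mm mat.
- **Other things:** the cup and flashlight were where they had been measured before, and the keyring, bottle, mug, parcel and look-alikes looked unmoved. The final top view was partly blocked by the arm.

**Disagreements:**
- The trained network put the case about 4–6 mm further along the line than my own measurement, roughly its stated accuracy.
- The wrist force did not clearly show touchdown. I judged it from the arm no longer sinking and the height of the case's top.

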